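# Change over the adapter trays

## Robot

A 6-joint arm with a two-finger parallel gripper is mounted at the origin on the work surface. World frame = base frame: x ahead of the robot, y to its left, z up, the work surface at z = 0. Lengths are in m, angles in rad, forces in N, time in s.
With the tool pointing down it reaches from about 0.375 to 0.9 m from the base axis. Payload 3.1 kg.
Tool frame: the origin (TCP) lies midway between the tips of the shut fingers; the grasp point (between the pads) lies 19 mm behind it; z points along the fingers, y is the direction in which the jaws open and shut (so a half turn about z gives the same grasp; the last joint's range is limited). The gripper opens to 85 mm and grips with 20 to 120 N. Pads are 22 mm wide; open, the fingers measure 114 mm over their backs; the gripper's body (76 mm by 85 mm) begins 54 mm behind the grasp point. The pads swing forward as they close: fully open they stand 13 mm farther back than shut.
Start: joints at [-1.337, 0.527, 1.433, -0, 1.181, -0.178], TCP at [0.25, -0.573, 0.204] pointing down, gripper open.
Joint ranges: [-3.08, 3.08], [-0.75, 2.2], [0.22, 2.44], [-1.43, 4.57], [0, 2.65], [-2.85, 2.85]. Speed limits (rad/s): [2.79, 2.79, 3.14, 3.14, 3.14, 3.14].

## Interface

Orientations are given as a unit quaternion [x, y, z, w].
In Python, from station import manip gives the robot as it stands. The module is installed in compiled form; this text tells all that it offers.
- The arm moves only by the tool drive_tool, never from a script. Its argument "deltas" is one flat list of numbers, 4 for each row, row after row: the shift along the tool's x, y, z in cm, then the turn about the tool's z in degrees. A call has 1 to 12 rows; each row is the pose to reach, as a shift and turn from the pose measured when the call began, along the tool's axes at that moment; what a row does not reach only later rows make up. A row lasts 1/10 s, in which the tool goes at most 50 mm and 8.59 degrees, less where a joint would pass 70% of its speed; a pose out of reach is approached as far as the arm can. A call with a gripper value outside its range is refused whole. "hand" is the finger opening in cm, from 0 to 8.54, set as the call begins (left out, the last holds). The fingers move at their own pace and stop on an object; "squeeze" is the grip in N (left out, the last holds). Time passes only in rows, so rows that repeat a pose let the fingers close. It gives the time, the measured TCP pose, the force and the opening at its end, in the units of the state.
- manip.sense(): the state, without advancing time (a new reading comes with each control period).
- manip.snapshot(name): name is "scene" or "top"; returns a dict with "frame" (420x560x3 uint8, red, green, blue), "depth" (420x560 float32, m along the optical axis (not along the pixel's ray), 0 where there is no reading), "fx", "fy", "cx", "cy" (pixels), "R" (3x3) and "t" (3): a world point X has camera coordinates R X + t. Camera axes: x right, y down, z forward; pixel columns grow to the right and rows downward; lengths in m; the calibration is good to about 2 mm. A picture is of the moment at which its call begins.
- manip.sign_off(): hands the job in, once; it reports no verdict.
The state is a dict: "t": time; "q": joint angles; "qd": joint speeds; "tau": joint torques, N m; "tcp_pos": TCP position; "tool_rot": TCP orientation; "force": force on the tool from outside, world axes, zero at the start; "ft_torque": the same for the moment, N m; "finger_gap": opening from 0.0 (shut) to 1.0 (fully open).
Only numpy, scipy, OpenCV 4.12 (cv2) and the standard library are available. Lean on these libraries where they do the work, as an engineer would, in place of code of your own. Each camera call takes 0.05 s, during which the arm holds its last target.

## Task

Change over the two adapter trays on the bench: first push the tray that stands out (adapter with many small holes) fully home, then hook a fingertip behind the upright lip of the other tray (adapter with seven wide holes) and draw it out along its rails to its stop. Do not push on or lift the adapters, which stay seated in their trays, and leave the other things on the bench where they stand. Finish clear of everything.

Things in the scene. Friction and masses are not known exactly. Their poses are not given: they have to be found in the camera images.
- dock_a: Fixed slide-out dock. Origin on the bench under it; its tray slides out along the dock's -x (roughly to the robot). In the dock frame, mm: base plate x -112 to 62, y +-65, 6 thick; side rails at y +-53 to 63, 20 high; clear hood, open in front, x -45 to 60, 89 high. Holds the adapter with seven wide holes; starts almost home.
- dock_b: Fixed slide-out dock. Origin on the bench under it; its tray slides out along the dock's -x (roughly to the robot). In the dock frame, mm: base plate x -112 to 62, y +-65, 6 thick; side rails at y +-53 to 63, 20 high; clear hood, open in front, x -45 to 60, 89 high. Holds the adapter with many small holes; starts standing well out.
- tray_a (a joint): How far this dock's tray is drawn out, in m: 0 = fully home, 0.110 = at its outer stop. Slides with about 3 N of friction plus 15 N per m/s, no spring, and stays where it is left. Tray of dock_a, the one to draw out; starts at 0 to 0.012.
- tray_b (a joint): How far this dock's tray is drawn out, in m: 0 = fully home, 0.110 = at its outer stop. Slides with about 3 N of friction plus 15 N per m/s, no spring, and stays where it is left. Tray of dock_b, the one to push home; starts at 0.060 to 0.100.
- lip_a (a point): Middle of the top edge of the tray's upright front lip; moves with the tray, axes as the dock's. Lip: 6 mm thick (x +-3), 102 wide (y), top 54 above the bench, outer face down to 8. Behind it (+x) 52 mm of bare tray floor, 20 above the bench, then a rim 30 high and the adapter. At dock x -115 mm, y 0 when home (lip touching the base plate), x -115 - j when drawn out by j.
- lip_b (a point): Middle of the top edge of the tray's upright front lip; moves with the tray, axes as the dock's. Lip: 6 mm thick (x +-3), 102 wide (y), top 54 above the bench, outer face down to 8. Behind it (+x) 52 mm of bare tray floor, 20 above the bench, then a rim 30 high and the adapter. At dock x -115 mm, y 0 when home (lip touching the base plate), x -115 - j when drawn out by j.
- adapter_a: Round tan plastic tube adapter, 84 mm across, 40 mm high, 0.14 to 0.28 kg, keyed in a square pocket of its tray: it rides along and can only be lifted straight up (not wanted); two metal pins 6 mm across stand 16 mm out of its top. Origin at the centre of its underside, 102.5 mm behind the lip point (+x), on the tray floor 20 mm above the bench. Seven wide holes (21 mm). Sits in tray_a.
- adapter_b: Round tan plastic tube adapter, 84 mm across, 40 mm high, 0.14 to 0.28 kg, keyed in a square pocket of its tray: it rides along and can only be lifted straight up (not wanted); two metal pins 6 mm across stand 16 mm out of its top. Origin at the centre of its underside, 102.5 mm behind the lip point (+x), on the tray floor 20 mm above the bench. Many small holes (8 mm). Sits in tray_b.
- bucket: Bystander: black open round bucket, 110 mm across its rim, 100 mm high, loose; origin at the centre of its underside.
- spare: Bystander: black round adapter with small holes, 90 mm across, 32 mm high, two pins up to 48 mm, loose on the bench; origin at the centre of its underside.
- jar: Bystander: white closed jar, 60 mm across, 85 mm high, loose; origin at the centre of its underside.
- collar: Bystander: steel ring, 64 mm across, 22 mm high, loose; origin at the centre of its underside.
Mind the look-alikes: they are no part of the job. Leave any red or yellow look-alike of the dock_b alone.

How it is judged:
On the way, in this order (a step that is already met when the one before it is completed fails the run):
1. the tray with the many-holed adapter is fully home (within 4 mm) while the other has not yet been drawn out (value of joint tray_b below 0.004 m and value of joint tray_a below 0.03 m), for 0.2 s.
2. the tray with the seven-holed adapter is drawn out to its stop (within 5 mm) (value of joint tray_a above 0.105 m), for 0.2 s.
At the end, for the whole second after the job is handed in: Tray a is within 5 mm of its outer stop (0.110), tray b within 4 mm of home, both adapters are down on their tray floors (within 4 mm) and at rest; the bystanders are within 30 mm of where they were (value of joint tray_a above 0.105 m and value of joint tray_b below 0.004 m and z of adapter_a in the frame of lip_a below -0.03 m and linear speed of each of adapter_a, adapter_b below 0.02 m/s and z of adapter_b in the frame of lip_b below -0.03 m and distance of each of bucket, spare, jar, collar from where it was at the start of the episode below 0.03 m); the robot touches nothing.
It fails at once if an adapter is lifted (z of adapter_a in the frame of lip_a above -0.026 m or z of adapter_b in the frame of lip_b above -0.026 m).
It fails at once if the robot pushes on an adapter with more than 5 N (contact force between any of the fingers, the arm and adapter_a above 5 N or contact force between any of the fingers, the arm and adapter_b above 5 N).
It fails at once if another thing on the bench is moved by more than 30 mm (distance of any of bucket, spare, jar, collar from where it was at the start of the episode above 0.03 m).
It also fails if it takes over 48 s, if anything falls off the work surface, if the arm or the gripper's body presses on something with over 40 N, if the wrist force passes 120 N, or if a joint passes its speed limit or range.

## Working session

There is one attempt and no reset: what is moved stays moved. The work goes in short steps, Python scripts to look and compute and a tool call to move; the robot and the scene stay as the last step left them, time stands still between calls to the robot, and variables do not carry over. Pictures are saved under pics/ and viewed, and the job is handed in when it is done.

Besides the shell and the picture viewer there is one more tool, called after ">>>" in YAML: its name, and indented under it one key for each argument. drive_tool: Moves the arm, as the interface text tells. Its arguments: {"type":"object","properties":{"deltas":{"type":"array"},"hand":{"type":"number"},"squeeze":{"type":"number"}},"required":["deltas"]}

```bash
mkdir -p pics
python3 - <<'E'
from station import manip
import cv2,numpy as np,pickle
s=manip.sense();print(s)
for n in("scene","top"):
    d=manip.snapshot(n);pickle.dump(d,open(n+"0.pkl","wb"))
    cv2.imwrite(f"pics/{n}0.png",cv2.resize(d["frame"][:,:,::-1],(800,600),interpolation=cv2.INTER_CUBIC))
    print(n,d["fx"],d["fy"],d["cx"],d["cy"],d["R"],d["t"],-d["R"].T@d["t"])
E
```

```text
{'t': 0.0, 'q': array([-1.33747661e+00,  5.28473200e-01,  1.43390348e+00, -1.07881796e-05,
        1.18138594e+00, -1.78515498e-01]), 'qd': array([ 1.70405942e-03, -1.38890032e-04, -7.58434802e-05,  9.75034279e-04,
        1.28846453e-03, -7.84425655e-05]), 'tau': array([ 2.31044596e-04, -4.42346334e+01, -1.78022754e+01, -2.50425919e-04,
        8.55421677e-03, -1.08129927e-05]), 'tcp_pos': array([ 0.25001617, -0.57197285,  0.20312898]), 'tool_rot': array([ 9.78872781e-01,  2.04467359e-01, -3.47132360e-05, -1.08443825e-03]), 'force': array([ 0.0617523 ,  0.46743251, -0.13323857]), 'ft_torque': array([-0.06984956,  0.01017661,  0.01071783]), 'finger_gap': 0.9988136088296466}
scene 546.6763025551513 546.6763025551513 281.94466391002857 203.0443045214672 [[-0.34030678  0.94027072 -0.00906983]
 [ 0.67368931  0.23707274 -0.69995659]
 [-0.65599848 -0.24431022 -0.7141278 ]] [ 0.18004122 -0.31561204  2.03985403] [1.61203485 0.4038927  1.23743469]
top 527.9893960673282 527.9893960673282 283.0387840712897 205.08973260923537 [[-0.0027317  -0.99992888 -0.01160933]
 [-0.98710835  0.00455417 -0.15998862]
 [ 0.16003012  0.01102263 -0.98705059]] [-0.00162713  0.53101031  1.49603661] [ 0.28474936 -0.02053558  1.56160054]
```

View pics/scene0.png

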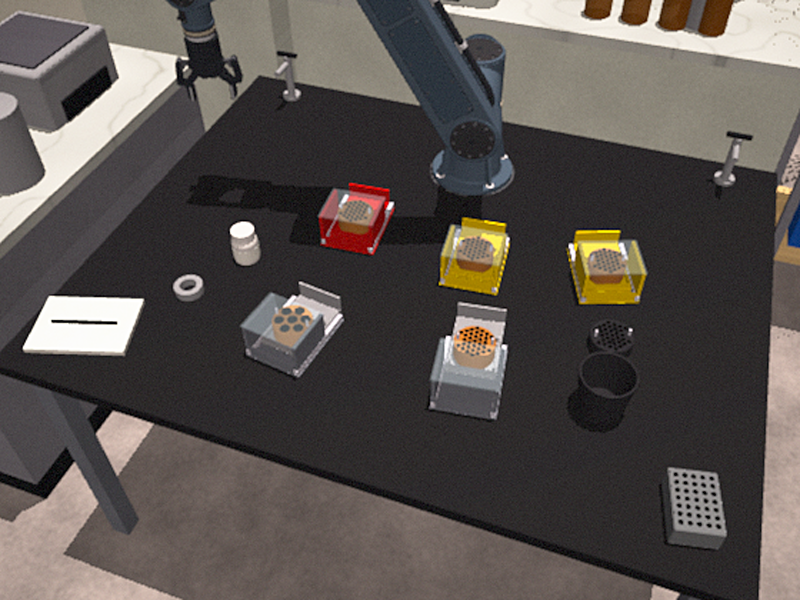

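View pics/top0.png

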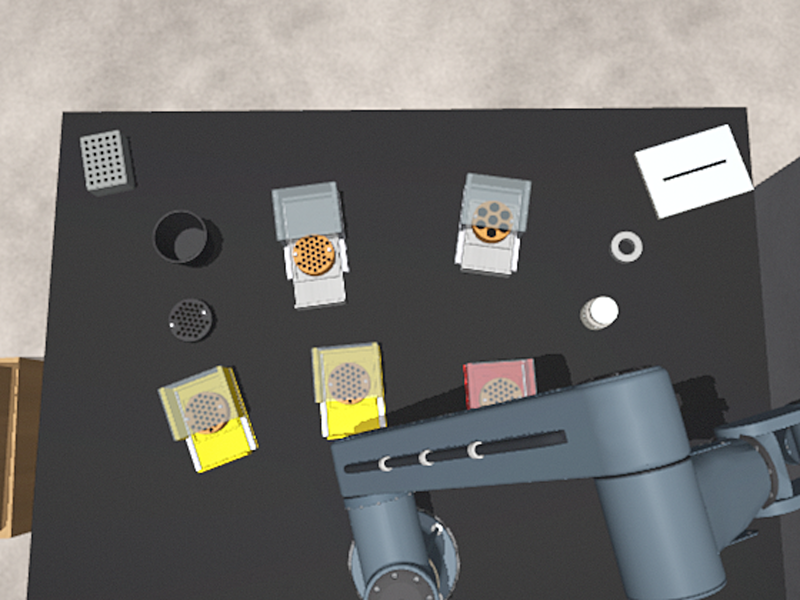

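Scene view: white/clear docks at (475,360), which stands out and has many holes, and (293,330), with seven wide holes. The look-alikes are yellow (475,255) and (607,265) and red (357,217). In the top view the same things are at (315,245), (492,225), yellow (350,390) and (207,415), and red (500,390). My choice is dock_b at top (315,245) and dock_a at top (492,225). I'll check both in close crops.

Run:
```python
import cv2,numpy as np,pickle
T=pickle.load(open("top0.pkl","rb"));S=pickle.load(open("scene0.pkl","rb"))
def crop(d,x0,y0,w,h):
    return cv2.resize(d["frame"][y0:y0+h,x0:x0+w,::-1],(400,300),interpolation=cv2.INTER_CUBIC)
a=np.vstack([np.hstack([crop(T,175,120,132,99),crop(T,290,115,132,99)]),np.hstack([crop(S,275,205,132,99),crop(S,150,180,132,99)])])
cv2.imwrite("pics/crop0.png",a)
```

```text
(no output)
```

View pics/crop0.png

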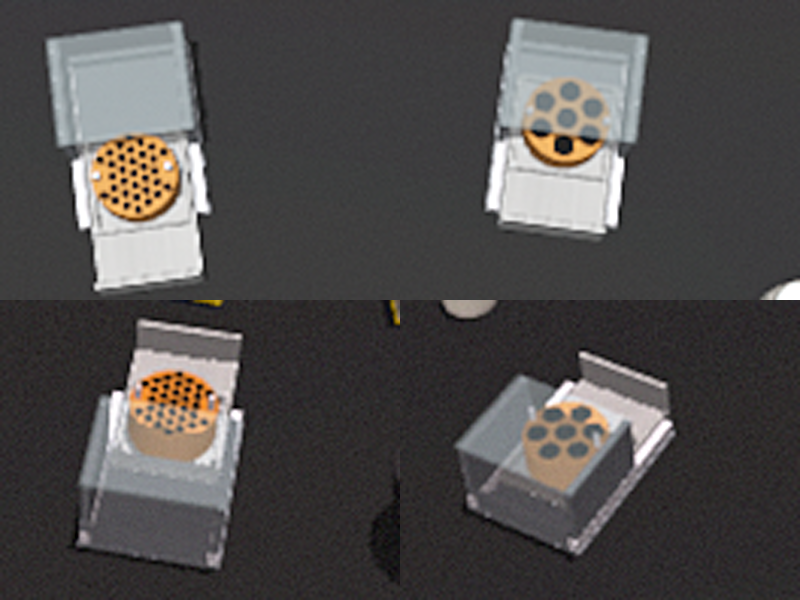

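```bash
cat > h.py <<'E'
import numpy as np
def cloud(d):
    Z=d["depth"];v,u=np.mgrid[:Z.shape[0],:Z.shape[1]]
    P=np.stack([(u-d["cx"])/d["fx"]*Z,(v-d["cy"])/d["fy"]*Z,Z],-1)
    return (P-d["t"])@d["R"]
def ray(d,u,v,z):
    r=d["R"].T@np.array([(u-d["cx"])/d["fx"],(v-d["cy"])/d["fy"],1]);c=-d["R"].T@d["t"]
    return c+r*(z-c[2])/r[2]
E
python3 - <<'E'
import cv2,numpy as np,pickle
from h import *
T=pickle.load(open("top0.pkl","rb"));S=pickle.load(open("scene0.pkl","rb"))
np.set_printoptions(precision=4,suppress=True)
print("scene lip ends b",ray(S,320.2,211.6,.054),ray(S,354.9,216.2,.054))
print("scene lip ends a",ray(S,210.4,197.2,.054),ray(S,238.4,207,.054))
# top: outer lip top edge
print("top lip b",ray(T,175+97*.33,120+290*.33,.054),ray(T,175+204*.33,120+277*.33,.054))
print("top lip a",ray(T,290+(500-400)*.33,115+224*.33,.054),ray(T,290+206*.33,115+236*.33,.054))
for n,d,ra,rb in(("S",S,(150,180),(275,205)),("T",T,(290,115),(175,120))):
  P=cloud(d);hsv=cv2.cvtColor(d["frame"],cv2.COLOR_RGB2HSV)
  for k,(x,y) in(("a",ra),("b",rb)):
    sub=P[y:y+99,x:x+132].reshape(-1,3);dep=d["depth"][y:y+99,x:x+132].ravel()
    h=hsv[y:y+99,x:x+132].reshape(-1,3)
    org=(h[:,1]>110)&(h[:,0]<25)&(h[:,2]>80)
    print(n,k,"orange n",org.sum(),"mean",sub[org].mean(0),"zmax pct",np.percentile(sub[org&(dep>0)][:,2],[5,50,95]))
    print(" zhist",np.histogram(sub[dep>0][:,2],bins=np.arange(-.005,.1,.005))[0])
    x0=np.median(sub[org][:,0]); m=(dep>0)&(sub[:,2]>.035)&(sub[:,2]<.058)&(h[:,1]<60)&(sub[:,0]<x0-.06)
    if m.sum()>5:
        L=sub[m];print(" lip n",m.sum(),L.mean(0),L.min(0),L.max(0)); l=cv2.fitLine(L[:,:2].astype(np.float32),cv2.DIST_HUBER,0,.01,.01).ravel();print("  line",l,"ang",np.degrees(np.arctan2(l[1],l[0])))
        q=(L[:,:2]-l[2:])@l[:2];print("  extent",q.min(),q.max())
E
```

```text
scene lip ends b [0.5207 0.1188 0.054 ] [0.5045 0.221  0.054 ]
scene lip ends a [ 0.5742 -0.2166  0.054 ] [ 0.5842 -0.1191  0.054 ]
top lip b [0.4991 0.216  0.054 ] [0.5112 0.114  0.054 ]
top lip a [ 0.5762 -0.1199  0.054 ] [ 0.564  -0.2211  0.054 ]
S a orange n 26 mean [ 0.6771 -0.1666  0.088 ] zmax pct [0.0852 0.0874 0.0922]
 zhist [5424 3638  404  158  306  274  137   79   78   67   61   83   50   41
   29   35   31  158  861  289]
 lip n 153 [ 0.586  -0.1695  0.0464] [ 0.5764 -0.2222  0.0352] [ 0.5959 -0.1214  0.0566]
  line [ 0.1247  0.9922  0.586  -0.1695] ang 82.83399
  extent -0.05347166780295495 0.04821819662441227
S b orange n 291 mean [0.594  0.188  0.0587] zmax pct [0.0071 0.0599 0.0906]
 zhist [5030 3930  518  102  263  239  121   59   53   55   56   71  163  128
   20   26   17  126  989  411]
 lip n 186 [0.5183 0.1676 0.0463] [0.5032 0.119  0.035 ] [0.5287 0.2188 0.0572]
  line [ 0.1436 -0.9896  0.5188  0.1644] ang -81.742424
  extent -0.05447181478406188 0.045615440914757985
T a orange n 163 mean [ 0.6503 -0.1767  0.0555] zmax pct [0.0365 0.058  0.0636]
 zhist [4706 3516  505  136  405  308  114   39   41   18   47   70  118   69
    9    3   14  296  893  414]
 lip n 115 [ 0.5705 -0.1885  0.0487] [ 0.5042 -0.3919  0.0352] [ 0.5851 -0.121   0.0579]
  line [ 0.2428  0.9701  0.569  -0.1986] ang 75.94835
  extent -0.20047797162837466 0.0791098415441465
T b orange n 552 mean [0.6068 0.1797 0.0642] zmax pct [0.0513 0.059  0.0646]
 zhist [4433 3427  506  128  422  401  140   77   37   24   46  107  312  239
   30    8   15  251  883  438]
 lip n 96 [0.5087 0.1677 0.0491] [0.5002 0.1183 0.0356] [0.5193 0.2162 0.0576]
  line [ 0.1243 -0.9922  0.5092  0.158 ] ang -82.86106
  extent -0.058722533423127186 0.04020433289979188
```

```bash
cat >> h.py <<'E'
def todelta(s,p,yaw):
    from scipy.spatial.transform import Rotation as Ro
    R=Ro.from_quat(s["tool_rot"]).as_matrix()
    y=np.degrees(np.arctan2(R[1,0],R[0,0]))
    return np.round((R.T@(np.array(p)-s["tcp_pos"]))*100,2), round(y-yaw,1)
E
python3 - <<'E'
import pickle
from h import *
from station import manip
T=pickle.load(open("top0.pkl","rb"))
np.set_printoptions(precision=3,suppress=True)
for u,v in((312,347),(382,342),(345,404)): print("yellow",ray(T,u*.7,v*.7,.089))
s=manip.sense()
for p,y in(((.42,-.3,.2),15),((.46,-.05,.2),7.4),((.468,.162,.2),7.4),((.468,.162,.032),7.4)): print(p,todelta(s,p,y))
E
```

```text
yellow [0.417 0.177 0.089]
yellow [0.426 0.04  0.089]
yellow [0.307 0.111 0.089]
(0.42, -0.3, 0.2) (array([ 26.47, -18.13,   0.37]), np.float64(8.6))
(0.46, -0.05, 0.2) (array([ 40.14, -39.44,   0.41]), np.float64(16.2))
(0.468, 0.162, 0.2) (array([ 49.36, -58.55,   0.45]), np.float64(16.2))
(0.468, 0.162, 0.032) (array([ 49.35, -58.51,  17.25]), np.float64(16.2))
```

>>> drive_tool:
  deltas: [8,-5,0.3,4,16,-10,0.3,8,26.5,-18,0.3,12,32,-25,0.3,16.2,36,-32,0.3,16.2,40,-39.5,0.3,16.2,43,-46,0.3,16.2,46.5,-52,0.3,16.2,49.4,-58.5,0.4,16.2,49.4,-58.5,0.4,16.2,49.4,-58.5,0.4,16.2,49.4,-58.5,0.4,16.2]
  hand: 0
  squeeze: 30

```text
t: 1.3
tcp_pos: [0.4391, -0.0102, 0.2008]
tool_rot: [0.998, 0.064, -0.0, -0.001]
force: [1.3, -0.8, 0.6]
finger_gap: -0.001
```

Run:
```python
import pickle,cv2
from h import *
from station import manip
np.set_printoptions(precision=3,suppress=True)
s=manip.sense();print(s["t"],s["tcp_pos"],s["finger_gap"],s["q"])
T=manip.snapshot("top");S=manip.snapshot("scene")
a=np.hstack([cv2.resize(T["frame"][100:240,140:280,::-1],(400,400),interpolation=cv2.INTER_CUBIC),cv2.resize(S["frame"][140:280,260:400,::-1],(400,400),interpolation=cv2.INTER_CUBIC)])
cv2.imwrite("pics/b1.png",a)
print(todelta(s,(.468,.162,.032),7.4))
```

```text
1.3 [ 0.439 -0.01   0.201] -0.0014585547514695783 [-0.28   0.284  1.882  0.002  0.977  1.161]
(array([  5.08, -16.67,  16.91]), np.float64(-0.0))
```

View pics/b1.png

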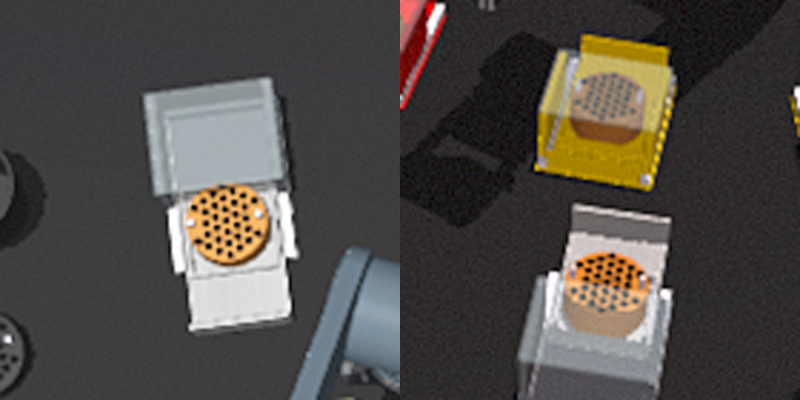

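Lip b is undisturbed at (240,325) in the crop and the way to it is clear. The arm is still short of its waypoint, so I'll carry on.

>>> drive_tool:
  deltas: [1.5,-4,0,0,3,-8,0,0,4,-12,0,0,5.1,-16.7,0,0,5.1,-16.7,0,0,5.1,-16.7,4,0,5.1,-16.7,8,0,5.1,-16.7,12,0,5.1,-16.7,15,0,5.1,-16.7,16.9,0,5.1,-16.7,16.9,0]

```text
t: 2.5
tcp_pos: [0.4636, 0.1651, 0.0298]
tool_rot: [0.998, 0.068, -0.004, -0.002]
force: [-0.6, -0.4, -0.2]
finger_gap: 0.001
```

Run:
```python
import pickle,cv2
from h import *
from station import manip
np.set_printoptions(precision=3,suppress=True)
s=manip.sense();print(s["t"],s["tcp_pos"],s["force"])
T=manip.snapshot("top");S=manip.snapshot("scene")
a=np.hstack([cv2.resize(T["frame"][100:240,140:280,::-1],(400,400),interpolation=cv2.INTER_CUBIC),cv2.resize(S["frame"][140:280,260:400,::-1],(400,400),interpolation=cv2.INTER_CUBIC)])
cv2.imwrite("pics/b2.png",a)
```

```text
2.5 [0.464 0.165 0.03 ] [-0.594 -0.352 -0.163]
```

View pics/b2.png

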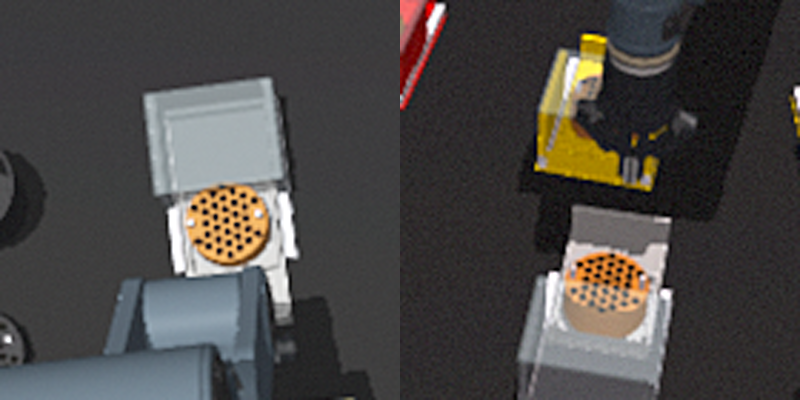

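Fingers are shut and stand in front of lip b (scene crop: tips at (630,170), lip at (620,225)). Pushing now.

>>> drive_tool:
  deltas: [1.5,0,0,0,2.5,0,0,0,3.2,0,0,0,4,0,0,0,4.8,0,0,0,5.6,0,0,0,6.4,0,0,0,7.2,0,0,0,8,0,0,0,8,0,0,0]

```text
t: 3.6
tcp_pos: [0.5468, 0.1768, 0.0321]
tool_rot: [0.998, 0.068, -0.0, -0.002]
force: [-0.8, -0.3, -0.3]
finger_gap: -0.001
```

Run:
```python
import pickle,cv2
from h import *
from station import manip
np.set_printoptions(precision=3,suppress=True)
s=manip.sense();print(s["t"],s["tcp_pos"],s["force"])
T=manip.snapshot("top");S=manip.snapshot("scene")
a=np.hstack([cv2.resize(T["frame"][100:240,140:280,::-1],(400,400),interpolation=cv2.INTER_CUBIC),cv2.resize(S["frame"][160:300,260:400,::-1],(400,400),interpolation=cv2.INTER_CUBIC)])
cv2.imwrite("pics/b3.png",a)
```

```text
3.6 [0.547 0.177 0.032] [-0.816 -0.26  -0.262]
```

View pics/b3.png

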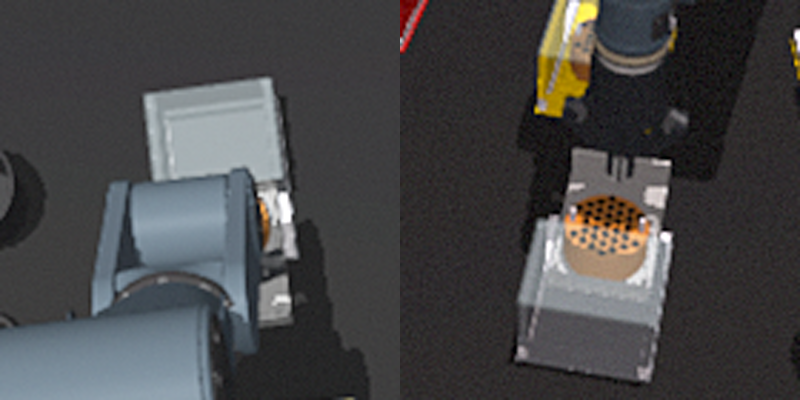

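Run:
```python
import pickle,cv2
from h import *
from station import manip
np.set_printoptions(precision=3,suppress=True)
S0=pickle.load(open("scene0.pkl","rb"));T0=pickle.load(open("top0.pkl","rb"))
s=manip.sense()
S=manip.snapshot("scene");T=manip.snapshot("top")
def pr(d,p):
    c=d["R"]@np.array(p)+d["t"];return c[0]/c[2]*d["fx"]+d["cx"],c[1]/c[2]*d["fy"]+d["cy"]
print("tcp px",pr(S,s["tcp_pos"]),s["tcp_pos"])
print("R",s["tool_rot"])
for n,d in(("0",S0),("now",S)):
  P=cloud(d);g=P[200:290,300:370]
  m=(g[...,2]>.048)&(g[...,2]<.056)&(g[...,0]<.6)
  print(n,m.sum(),g[m].mean(0),g[m].min(0),g[m].max(0))
a=cv2.resize(S["frame"][190:295,280:420,::-1],(800,600),interpolation=cv2.INTER_CUBIC)
u,v=pr(S,s["tcp_pos"]);cv2.circle(a,(int((u-280)*5.714),int((v-190)*5.714)),4,(0,0,255),1)
cv2.imwrite("pics/b4.png",a)
```

```text
tcp px (np.float64(336.2089435346594), np.float64(227.04644798118693)) [0.545 0.177 0.032]
R [ 0.998  0.068 -0.002 -0.002]
0 86 [0.528 0.168 0.052] [0.509 0.119 0.048] [0.599 0.218 0.056]
now 60 [0.531 0.171 0.052] [0.508 0.119 0.048] [0.6   0.217 0.056]
```

View pics/b4.png

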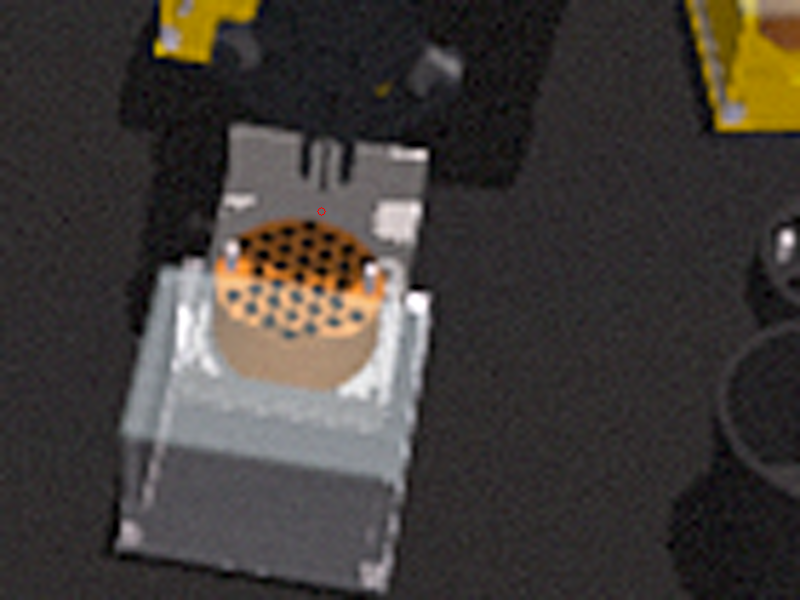

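Run:
```python
import pickle,cv2
from h import *
from station import manip
np.set_printoptions(precision=3,suppress=True)
s=manip.sense();print(s["t"],s["tcp_pos"],s["q"],s["finger_gap"],s["force"])
S=manip.snapshot("scene");P=cloud(S)
for v in range(206,232,2): print(v,[tuple(np.round(P[v,u],3)) for u in (334,336,338)],S["frame"][v,336])
for v in range(206,232,2): print(v,[tuple(np.round(P[v,u],3)) for u in (325,350)])
```

```text
3.8 [0.544 0.177 0.032] [0.116 0.706 1.693 0.006 0.746 1.546] 0.00213043354570434 [0.954 0.095 0.414]
206 [(np.float64(0.567), np.float64(0.17), np.float64(0.141)), (np.float64(0.559), np.float64(0.173), np.float64(0.134)), (np.float64(0.562), np.float64(0.18), np.float64(0.139))] [26 23 28]
208 [(np.float64(0.564), np.float64(0.17), np.float64(0.13)), (np.float64(0.544), np.float64(0.171), np.float64(0.111)), (np.float64(0.434), np.float64(0.153), np.float64(-0.004))] [37 34 36]
210 [(np.float64(0.556), np.float64(0.168), np.float64(0.113)), (np.float64(0.548), np.float64(0.172), np.float64(0.106)), (np.float64(0.562), np.float64(0.181), np.float64(0.123))] [27 29 32]
212 [(np.float64(0.555), np.float64(0.168), np.float64(0.104)), (np.float64(0.553), np.float64(0.174), np.float64(0.104)), (np.float64(0.558), np.float64(0.181), np.float64(0.111))] [33 28 32]
214 [(np.float64(0.56), np.float64(0.17), np.float64(0.101)), (np.float64(0.555), np.float64(0.175), np.float64(0.098)), (np.float64(0.555), np.float64(0.18), np.float64(0.099))] [75 70 71]
216 [(np.float64(0.562), np.float64(0.1
[... 2397 characters left out ...]
at64(0.135), np.float64(0.023)), (np.float64(0.515), np.float64(0.21), np.float64(0.044))]
222 [(np.float64(0.53), np.float64(0.138), np.float64(0.025)), (np.float64(0.513), np.float64(0.21), np.float64(0.033))]
224 [(np.float64(0.533), np.float64(0.139), np.float64(0.019)), (np.float64(0.512), np.float64(0.211), np.float64(0.024))]
226 [(np.float64(0.54), np.float64(0.141), np.float64(0.019)), (np.float64(0.514), np.float64(0.212), np.float64(0.018))]
228 [(np.float64(0.549), np.float64(0.144), np.float64(0.02)), (np.float64(0.525), np.float64(0.214), np.float64(0.021))]
230 [(np.float64(0.592), np.float64(0.155), np.float64(0.06)), (np.float64(0.535), np.float64(0.217), np.float64(0.023))]
```

The tips show at about z 0.06 in the scene depth, while the reported TCP z is 0.032. So the fingers passed just over the lip and the tray did not move. I'll lift, back out and measure the true tip height before lowering.

>>> drive_tool:
  deltas: [0,0,-1.5,0,0,0,-3,0,-2,0,-3,0,-4.5,0,-3,0,-7,0,-3,0,-8.5,0,-3,0,-8.5,0,-3,0,-8.5,0,-1.5,0,-8.5,0,0,0,-8.5,0,0,0]

```text
t: 4.85
tcp_pos: [0.4604, 0.165, 0.0311]
tool_rot: [0.998, 0.068, -0.002, -0.002]
force: [-0.9, -0.7, 0.4]
finger_gap: 0.0
```

```bash
cat > look.py <<'E'
import sys,cv2
from h import *
from station import manip
np.set_printoptions(precision=3,suppress=True)
def pr(d,p):
    c=d["R"]@np.array(p)+d["t"];return np.array([c[0]/c[2]*d["fx"]+d["cx"],c[1]/c[2]*d["fy"]+d["cy"]])
def look(name,w=70):
    s=manip.sense();ims=[]
    for n in("top","scene"):
        d=manip.snapshot(n);p=pr(d,s["tcp_pos"]);x0,y0=[int(max(0,c-w)) for c in p]
        k=400/(2*w);im=cv2.resize(d["frame"][y0:y0+2*w,x0:x0+2*w,::-1],None,fx=k,fy=k,interpolation=cv2.INTER_CUBIC)
        q=(p-[x0,y0])*k;cv2.circle(im,tuple(int(c) for c in q),4,(0,0,255),1);ims.append(im[:400,:400])
        print(n,"x0,y0",x0,y0,"k",k,"tcp px",p)
        if n=="scene":
            P=cloud(d);v0,u0=int(p[1]),int(p[0])
            # finger column near tcp: points within 25mm in y and x of tcp
            g=P[v0-40:v0+20,u0-8:u0+9].reshape(-1,3);e=g[(abs(g[:,0]-s["tcp_pos"][0])<.025)&(g[:,2]>s["tcp_pos"][2]-.02)&(g[:,2]>.012)]
            print("finger lowest z",np.sort(e[:,2])[:8] if len(e) else None)
    h=min(i.shape[0] for i in ims)
    cv2.imwrite(f"pics/{name}.png",np.hstack([i[:h] for i in ims]));print(s["t"],s["tcp_pos"],s["tool_rot"],s["force"],s["finger_gap"]);return s
E
python3 -c "
from look import *
look('b5')"
```

```text
top x0,y0 155 159 k 2.857142857142857 tcp px [225.392 229.862]
scene x0,y0 270 136 k 2.857142857142857 tcp px [340.099 206.93 ]
finger lowest z [0.058 0.06  0.061 0.062 0.064 0.067 0.067 0.067]
4.85 [0.46  0.165 0.031] [ 0.998  0.068 -0.002 -0.002] [-0.906 -0.705  0.431] 0.0002661261245518619
```

View pics/b5.png

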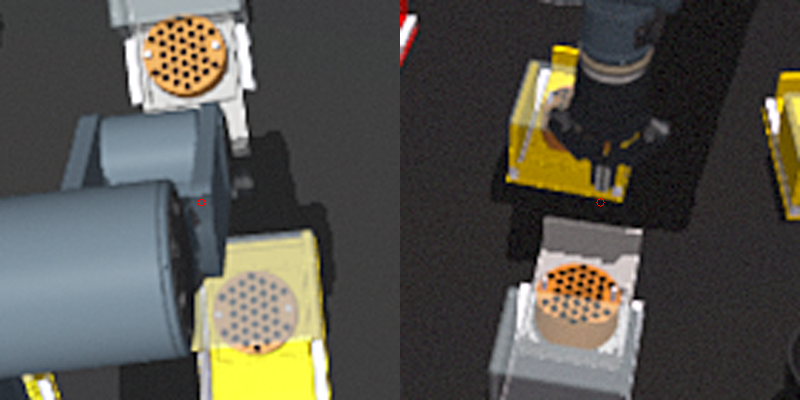

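>>> drive_tool:
  deltas: [1.7,0,0,0,1.7,0,0,0,1.7,0,0.8,0,1.7,0,1.6,0,1.7,0,2.4,0,1.7,0,2.4,0]

```text
t: 5.55
tcp_pos: [0.4761, 0.1673, 0.0068]
tool_rot: [0.998, 0.068, -0.003, -0.002]
force: [-0.0, -0.0, -0.5]
finger_gap: 0.002
```

```bash
python3 -c "
from look import *
look('b6')"
```

```text
top x0,y0 155 155 k 2.857142857142857 tcp px [225.66  225.554]
scene x0,y0 268 146 k 2.857142857142857 tcp px [338.93  216.055]
finger lowest z [0.034 0.036 0.038 0.038 0.04  0.041 0.041 0.041]
5.55 [0.476 0.167 0.007] [ 0.998  0.068 -0.003 -0.002] [-0.013 -0.042 -0.451] 0.0022100255559737523
```

View pics/b6.png

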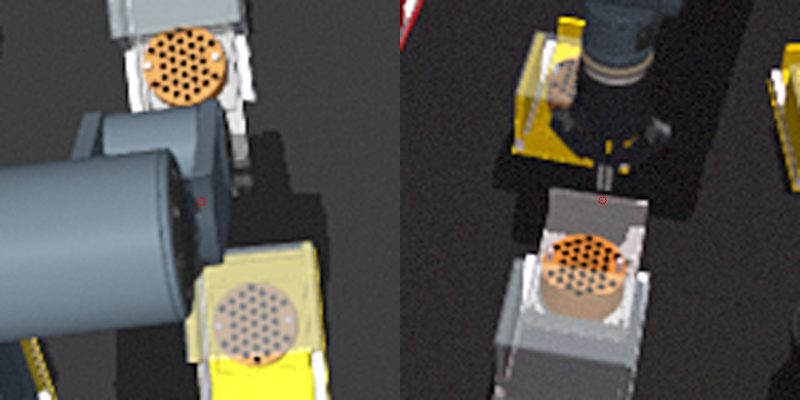

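Tips are now at about z 0.034 or lower, just in front of lip b (lip top at (600,193), tips ending at (603,188)). I'll push a little and check.

>>> drive_tool:
  deltas: [0.8,0,0,0,1.5,0,0,0,2.2,0,0,0,2.9,0,0,0,3.6,0,0,0,4.3,0,0,0,5,0,0,0]

```text
t: 6.35
tcp_pos: [0.5265, 0.1742, 0.0074]
tool_rot: [0.998, 0.068, -0.003, -0.002]
force: [-3.5, -1.4, 2.3]
finger_gap: 0.003
```

```bash
python3 -c "
from look import *
look('b7')"
```

```text
top x0,y0 153 138 k 2.857142857142857 tcp px [223.59  208.741]
scene x0,y0 266 158 k 2.857142857142857 tcp px [336.585 228.012]
finger lowest z [0.016 0.016 0.016 0.016 0.016 0.017 0.017 0.017]
6.35 [0.527 0.174 0.007] [ 0.998  0.068 -0.003 -0.002] [-3.464 -1.402  2.341] 0.002851501200861286
```

View pics/b7.png

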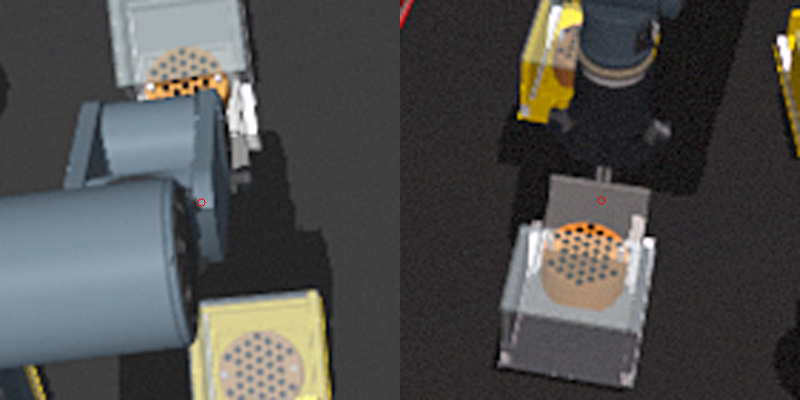

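The tray is sliding in under about 4 N, and the adapter is now mostly under the hood. I'll continue.

>>> drive_tool:
  deltas: [0.5,0,0,0,1,0,0,0,1.5,0,0,0,2,0,0,0,2.2,0,0,0]

```text
t: 6.95
tcp_pos: [0.5514, 0.1776, 0.0073]
tool_rot: [0.998, 0.068, -0.0, -0.002]
force: [-2.9, -0.8, 0.1]
finger_gap: -0.002
```

```bash
python3 -c "
from look import *
look('b8')"
```

```text
top x0,y0 152 130 k 2.857142857142857 tcp px [222.589 200.527]
scene x0,y0 265 164 k 2.857142857142857 tcp px [335.387 234.202]
finger lowest z [0.014 0.014 0.014 0.015 0.015 0.015 0.016 0.017]
6.95 [0.551 0.178 0.007] [ 0.998  0.068 -0.    -0.002] [-2.873 -0.758  0.14 ] -0.0022383099600187108
```

View pics/b8.png

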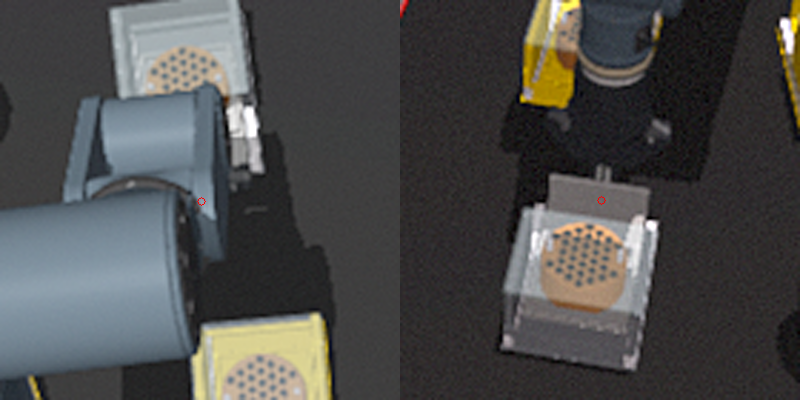

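>>> drive_tool:
  deltas: [0.4,0,0,0,0.8,0,0,0,1.2,0,0,0]

```text
t: 7.35
tcp_pos: [0.5599, 0.1788, 0.0071]
tool_rot: [0.998, 0.068, -0.004, -0.002]
force: [-13.8, -3.7, 9.6]
finger_gap: 0.001
```

>>> drive_tool:
  deltas: [0.4,0,0,0,0.8,0,0,0]

```text
t: 7.55
tcp_pos: [0.5592, 0.1788, 0.0068]
tool_rot: [0.998, 0.069, -0.013, -0.001]
force: [-20.0, -4.4, 15.2]
finger_gap: -0.001
```

>>> drive_tool:
  deltas: [0.4,0,0,0,0.8,0,0,0]

```text
t: 7.75
tcp_pos: [0.5584, 0.1788, 0.0065]
tool_rot: [0.997, 0.069, -0.023, -0.0]
force: [-20.5, -4.8, 15.1]
finger_gap: 0.001
```

```bash
python3 -c "
from look import *
look('b9')"
```

```text
top x0,y0 152 128 k 2.857142857142857 tcp px [222.258 198.262]
scene x0,y0 265 166 k 2.857142857142857 tcp px [335.107 236.144]
finger lowest z [0.014 0.014 0.015 0.015 0.015 0.016 0.016 0.016]
7.75 [0.558 0.179 0.007] [ 0.997  0.069 -0.023 -0.   ] [-20.507  -4.836  15.064] 0.0013077500050096616
```

View pics/b9.png

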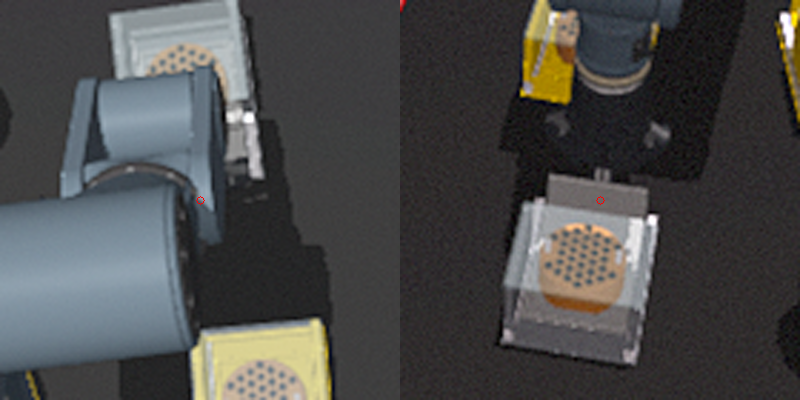

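Run:
```python
import pickle
from h import *
np.set_printoptions(precision=4,suppress=True)
T=pickle.load(open("top0.pkl","rb"));S=pickle.load(open("scene0.pkl","rb"))
f=lambda d,x0,y0,u,v,z:ray(d,x0+u*.33,y0+v*.33,z)
for n,x0,y0,du,a,b in(("b",175,120,0,(45,38),(182,22)),("a",290,115,400,(512,20),(648,38))):
    A=f(T,x0,y0,a[0]-du,a[1],.089)[:2];B=f(T,x0,y0,b[0]-du,b[1],.089)[:2];m=(A+B)/2;e=(A-B)/np.linalg.norm(A-B);x=np.array([e[1],-e[0]])
    print(n,"rear",m,"w",np.linalg.norm(A-B),"yaw",np.degrees(np.arctan2(x[1],x[0])),"origin",m-.06*x,"lip home",m-.175*x)
```

```text
b rear [0.7451 0.1998] w 0.13175935620216836 yaw 6.550676019253525 origin [0.6855 0.1929] lip home [0.5713 0.1798]
a rear [ 0.7586 -0.1966] w 0.13058062874978632 yaw -8.227492437045552 origin [ 0.6992 -0.188 ] lip home [ 0.5854 -0.1716]
```

Stopped at 20 N. The finger face is at x≈0.570, and lip home from the hood edge is ≈0.571 (face 0.568), which agrees. Next I back off, lift and check.

>>> drive_tool:
  deltas: [-1,0,0,0,-2,0,0,0,-2.5,0,-2,0,-2.5,0,-6,0,-2.5,0,-10,0,-2.5,4,-13,0,-2.5,9,-13,0,-2.5,14,-13,4,-2,19,-13,8,-1,24,-13,14.8,0,28,-13,14.8,0,28,-13,14.8]

```text
t: 9.05
tcp_pos: [0.6078, -0.1052, 0.1361]
tool_rot: [0.998, -0.063, -0.018, 0.005]
force: [0.7, -0.5, 0.1]
finger_gap: -0.002
```

```bash
python3 -c "
from look import *
s=look('b10',100)
print(todelta(s,(.595,-.172,.12),-7.3))"
```

```text
top x0,y0 219 72 k 2.0 tcp px [319.363 172.065]
scene x0,y0 137 93 k 2.0 tcp px [237.745 193.86 ]
finger lowest z [0.161 0.163 0.164 0.165 0.166 0.168 0.168 0.168]
9.05 [ 0.608 -0.105  0.136] [ 0.998 -0.063 -0.018  0.005] [ 0.67  -0.527  0.08 ] -0.0020705785353897902
(array([-0.37,  6.77,  1.7 ]), np.float64(0.1))
```

View pics/b10.png

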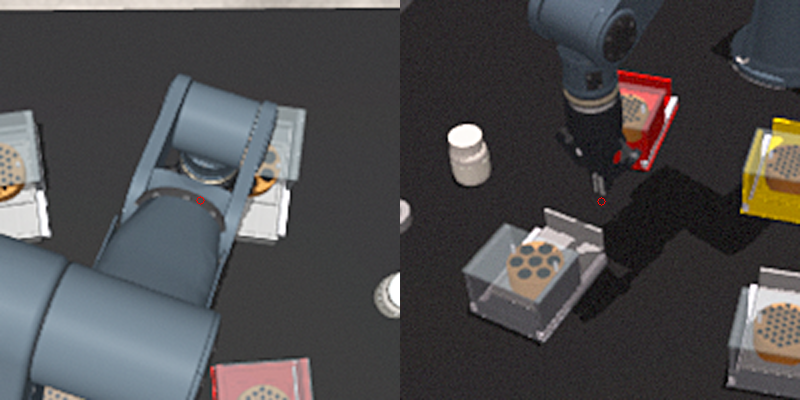

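Run:
```python
import cv2
from h import *
from station import manip
np.set_printoptions(precision=4,suppress=True)
T=manip.snapshot("top");S=manip.snapshot("scene")
a=np.hstack([cv2.resize(d["frame"][y:y+99,x:x+99,::-1],(400,400),interpolation=cv2.INTER_CUBIC) for d,x,y in((T,175,120),(S,275,205))])
cv2.imwrite("pics/b11.png",a)
P=cloud(S);g=P[205:280,290:370].reshape(-1,3);m=(g[:,2]>.035)&(g[:,2]<.057)&(g[:,0]<.585)&(g[:,0]>.54)
L=g[m];print(m.sum(),np.median(L,0),L[:,1].min(),L[:,1].max())
```

```text
162 [0.579  0.1821 0.0471] 0.12558459176521106 0.2266606407840379
```

View pics/b11.png

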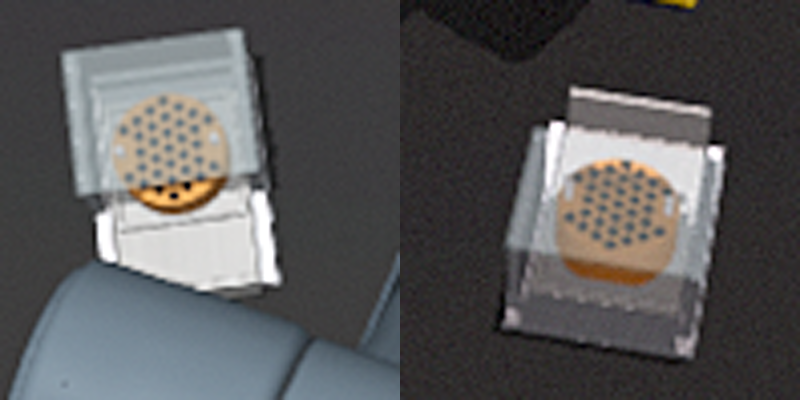

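Run:
```python
from h import *
import pickle
np.set_printoptions(precision=4,suppress=True)
T=pickle.load(open("top0.pkl","rb"));S=pickle.load(open("scene0.pkl","rb"))
k=.2475;yaw=np.radians(7);ex=np.array([np.cos(yaw),np.sin(yaw),0])
t=lambda u,v,z:ray(T,175+u*k,120+v*k,z)
s=lambda u,v,z:ray(S,275+(u-400)*k,205+v*k,z)
rear=[t(62,53,.089),t(242,30,.089)];R=(rear[0]+rear[1])/2
fr=[t(78,196,.089),t(263,170,.089)];F=(fr[0]+fr[1])/2
ad=t(170,152,.06);lip=t(265,288,.054)
print("hood len",(R-F)@ex,"adapter->rear (72.5 home)",(R-ad)@ex,"lip outer->front (73 home)",(F-lip)@ex)
# pins z .076: 
p=(t(120,150,.076)+t(213,137,.076))/2;print("pins->rear",(R-p)@ex, "->front(32.5 behind front)",(p-F)@ex)
# scene: rail outer front ends at z .02 and lip top
l=(s(570,88,.054)+s(710,106,.054))/2;print("scene lip top",l)
ps=(s(568,190,.076)+s(671,203,.076))/2;print("scene pins mid",ps,"-> lip (102.5)",(ps-l)@ex, "top pins",p, "origin from hood",(R+F)/2-.0075*ex)
```

```text
hood len 0.10518813215630346 adapter->rear (72.5 home) 0.07478851805076141 lip outer->front (73 home) 0.07680031034335329
pins->rear 0.07257621281867035 ->front(32.5 behind front) 0.03261191933763312
scene lip top [0.5735 0.1778 0.054 ]
scene pins mid [0.6838 0.1939 0.076 ] -> lip (102.5) 0.11145860305939867 top pins [0.6721 0.1894 0.076 ] origin from hood [0.6845 0.1908 0.089 ]
```

Tray b is home: the pin midpoint is 72.6 mm ahead of the hood rear, where home is 72.5. Next, hover behind lip a.

>>> drive_tool:
  deltas: [-0.4,3.5,0,0,-0.4,6.8,0,0,-0.4,6.8,1.7,0,-0.4,6.8,3.5,0,-0.4,6.8,5.5,0,-0.4,6.8,7,0,-0.4,6.8,7,0]

```text
t: 9.95
tcp_pos: [0.5858, -0.1617, 0.0641]
tool_rot: [0.998, -0.058, -0.025, 0.001]
force: [0.1, -0.2, 0.3]
finger_gap: -0.0
```

```bash
python3 -c "
from look import *
s=look('a1',60)
print(todelta(s,(.595,-.172,.008),-7.3))"
```

```text
top x0,y0 277 124 k 3.3333333333333335 tcp px [337.663 184.936]
scene x0,y0 164 141 k 3.3333333333333335 tcp px [224.951 201.654]
finger lowest z [0.044 0.045 0.045 0.045 0.045 0.046 0.046 0.046]
9.95 [ 0.586 -0.162  0.064] [ 0.998 -0.058 -0.025  0.001] [ 0.146 -0.222  0.347] -0.00011529711352908696
(array([1.31, 0.88, 5.56]), np.float64(0.6))
```

View pics/a1.png

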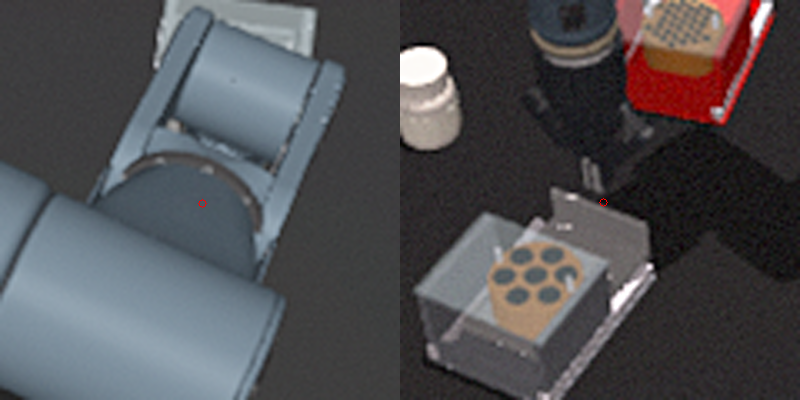

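>>> drive_tool:
  deltas: [0.6,0.5,0,0,1.2,0.9,0,0.6,1.2,0.9,0,0.6,1.2,0.9,0,0.6]

```text
t: 10.45
tcp_pos: [0.5991, -0.1738, 0.0663]
tool_rot: [0.998, -0.064, -0.022, 0.003]
force: [-0.5, 0.4, 0.7]
finger_gap: -0.0
```

```bash
python3 -c "
from look import *
s=look('a2',60)
print(todelta(s,(.597,-.172,.008),-7.3))
S=manip.snapshot('scene');P=cloud(S)
u,v=pr(S,s['tcp_pos']);g=P[int(v)-35:int(v)+8,int(u)-9:int(u)+10].reshape(-1,3)
f=g[(g[:,2]>.08)&(g[:,2]<.12)];print('finger face',np.median(f,0),len(f))
g=P[180:230,195:250].reshape(-1,3);L=g[(g[:,2]>.035)&(g[:,2]<.056)&(g[:,0]<.605)&(g[:,0]>.55)];print('lip inner',np.median(L,0),len(L))
"
```

```text
top x0,y0 281 120 k 3.3333333333333335 tcp px [341.845 180.229]
scene x0,y0 159 143 k 3.3333333333333335 tcp px [219.381 203.183]
finger lowest z [0.046 0.046 0.047 0.047 0.047 0.047 0.047 0.047]
10.45 [ 0.599 -0.174  0.066] [ 0.998 -0.064 -0.022  0.003] [-0.503  0.361  0.69 ] -0.0004813397989320478
(array([ 0.02, -0.2 ,  5.83]), np.float64(-0.0))
finger face [ 0.611 -0.17   0.108] 51
lip inner [ 0.586 -0.167  0.047] 149
```

View pics/a2.png

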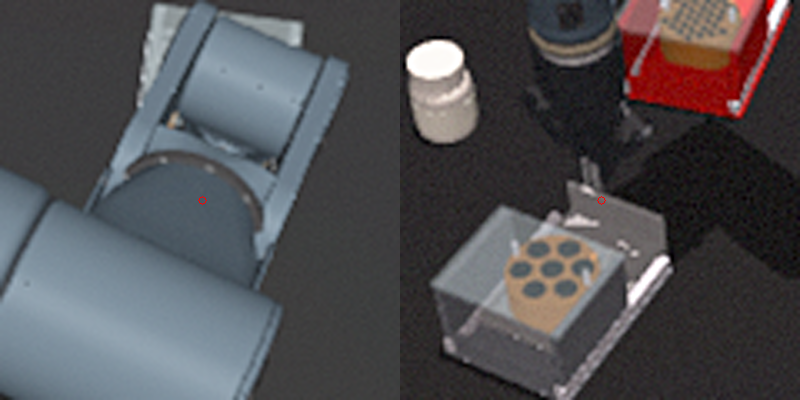

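>>> drive_tool:
  deltas: [0.4,-0.2,0,0,0.4,-0.2,1.5,0,0.5,-0.2,3,0,0.5,-0.2,4.2,0,0.5,-0.2,5.2,0,0.5,-0.2,5.8,0,0.5,-0.2,5.8,0]

```text
t: 11.3
tcp_pos: [0.6, -0.1718, 0.0062]
tool_rot: [0.998, -0.064, -0.024, 0.002]
force: [-0.3, -0.6, 0.2]
finger_gap: -0.003
```

```bash
python3 -c "
from look import *
s=look('a3',50)
"
```

```text
top x0,y0 289 134 k 4.0 tcp px [339.18  184.082]
scene x0,y0 171 167 k 4.0 tcp px [221.648 217.176]
finger lowest z [0.012 0.012 0.013 0.013 0.014 0.014 0.014 0.015]
11.3 [ 0.6   -0.172  0.006] [ 0.998 -0.064 -0.024  0.002] [-0.31  -0.564  0.208] -0.002863877397358826
```

View pics/a3.png

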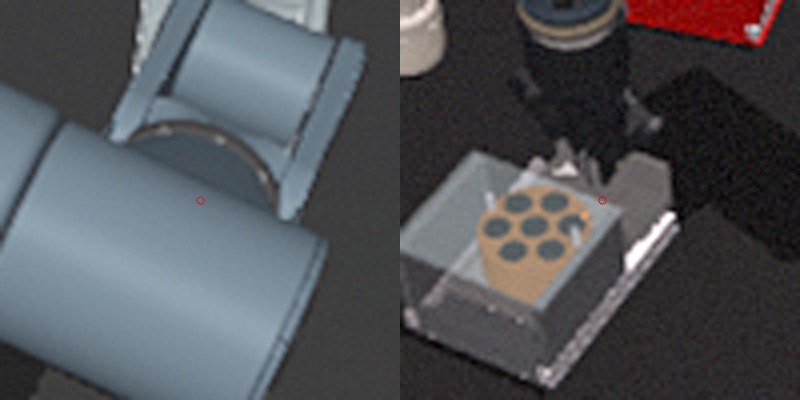

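>>> drive_tool:
  deltas: [-0.7,0,0.03,0,-1.4,0,0.06,0,-2.1,0,0.1,0,-2.8,0,0.13,0,-3.5,0,0.16,0,-4.2,0,0.2,0]

```text
t: 12.0
tcp_pos: [0.5596, -0.1669, 0.0082]
tool_rot: [0.998, -0.064, -0.022, 0.003]
force: [3.8, 0.2, 2.8]
finger_gap: -0.003
```

```bash
python3 -c "
from look import *
import pickle
s=look('a4',60)
T=pickle.load(open('top0.pkl','rb'))
print('red rear',ray(T,465*.7,364*.7,.089),ray(T,535*.7,360*.7,.089))
"
```

```text
top x0,y0 277 137 k 3.3333333333333335 tcp px [337.887 197.243]
scene x0,y0 168 148 k 3.3333333333333335 tcp px [228.345 208.19 ]
finger lowest z [0.013 0.013 0.013 0.014 0.014 0.014 0.014 0.014]
12.0 [ 0.56  -0.167  0.008] [ 0.998 -0.064 -0.022  0.003] [3.767 0.176 2.848] -0.0029229157957462947
red rear [ 0.383 -0.122  0.089] [ 0.39  -0.258  0.089]
```

View pics/a4.png

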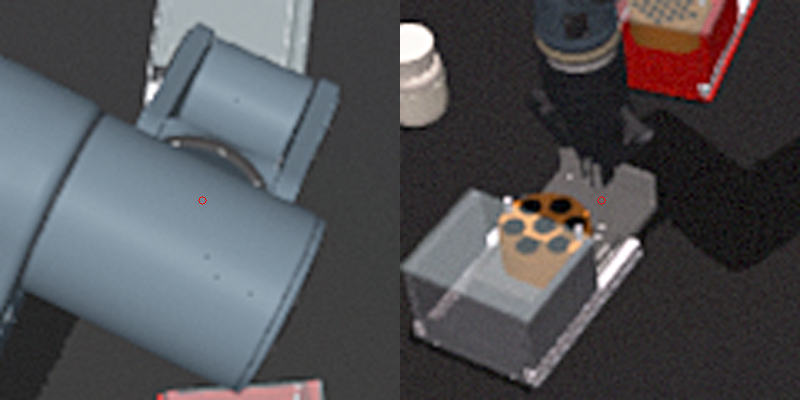

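The tray follows with about 4 N, and the red look-alike's hood (rear at x 0.39) stays clear. I'll continue drawing.

>>> drive_tool:
  deltas: [-0.8,0,0.03,0,-1.6,0,0.07,0,-2.4,0,0.1,0,-3.2,0,0.14,0,-4,0,0.18,0,-4.8,0,0.2,0,-5.6,0,0.24,0]

```text
t: 12.8
tcp_pos: [0.501, -0.1591, 0.0078]
tool_rot: [0.998, -0.064, -0.024, 0.002]
force: [5.5, 1.6, -1.2]
finger_gap: -0.001
```

>>> drive_tool:
  deltas: [-0.4,0,0.02,0,-0.8,0,0.03,0,-1.2,0,0.05,0]

```text
t: 13.1
tcp_pos: [0.4938, -0.1587, 0.0082]
tool_rot: [0.998, -0.065, -0.019, 0.003]
force: [16.8, 6.0, -6.5]
finger_gap: -0.0
```

>>> drive_tool:
  deltas: [-0.4,0,0.02,0,-0.8,0,0.03,0]

```text
t: 13.3
tcp_pos: [0.4941, -0.1601, 0.0089]
tool_rot: [0.998, -0.067, -0.01, 0.005]
force: [21.9, 5.6, -7.4]
finger_gap: -0.002
```

```bash
python3 -c "
from look import *
s=look('a5',60)
"
```

```text
top x0,y0 276 158 k 3.3333333333333335 tcp px [336.017 218.96 ]
scene x0,y0 178 134 k 3.3333333333333335 tcp px [238.575 194.636]
finger lowest z [0.013 0.013 0.013 0.014 0.014 0.014 0.014 0.014]
13.3 [ 0.494 -0.16   0.009] [ 0.998 -0.067 -0.01   0.005] [21.856  5.635 -7.416] -0.0022717041720602496
```

View pics/a5.png

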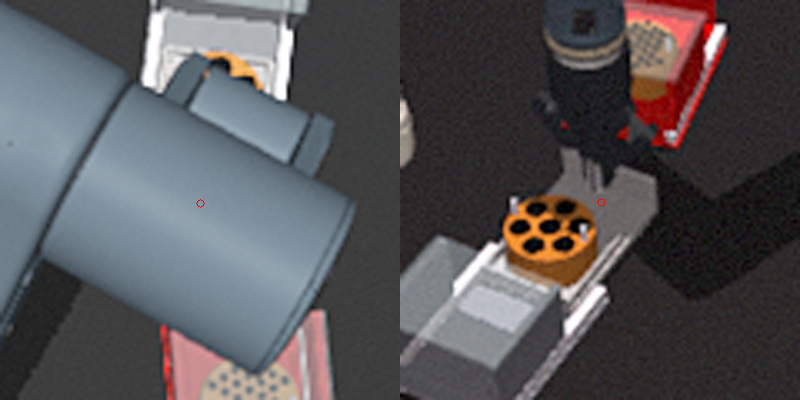

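Stop reached: force rose to 22 N and the motion ceased. I'll release forward 1 cm, go straight up, then aside.

>>> drive_tool:
  deltas: [0.6,0,0,0,1.2,0,0,0,1.2,0,0,0,1.2,0,-4,0,1.2,0,-8,0,1.2,0,-12,0,1.2,0,-16,0,1.2,0,-20,0,1.2,0,-20,0,0,5,-20,0,-1,10,-20,0,-2,15,-20,0]

```text
t: 14.6
tcp_pos: [0.4572, -0.301, 0.2099]
tool_rot: [0.998, -0.066, -0.012, 0.004]
force: [1.2, -0.4, 0.6]
finger_gap: 0.0
```

>>> drive_tool:
  deltas: [-1,5,0,0,-2,10,0,0,-4,15,0,0,-6,20,0,0,-8,25,0,0,-8,25,0,0,-8,25,0,0,-8,25,0,0]

```text
t: 15.4
tcp_pos: [0.3447, -0.536, 0.2129]
tool_rot: [0.998, -0.066, -0.012, 0.002]
force: [1.4, -0.5, 0.1]
finger_gap: 0.002
```

Run:
```python
import cv2
from h import *
from station import manip
np.set_printoptions(precision=3,suppress=True)
s=manip.sense();print(s["t"],s["tcp_pos"],s["force"],s["qd"])
for n in("scene","top"):
    d=manip.snapshot(n)
    cv2.imwrite(f"pics/{n}9.png",cv2.resize(d["frame"][:,:,::-1],(800,600),interpolation=cv2.INTER_CUBIC))
    if n=="top":
        c=[cv2.resize(d["frame"][y:y+120,x:x+120,::-1],(400,400),interpolation=cv2.INTER_CUBIC) for x,y in((160,110),(290,110))];cv2.imwrite("pics/crop9.png",np.hstack(c))
```

```text
15.4 [ 0.345 -0.536  0.213] [ 1.416 -0.479  0.131] [ 0.029 -0.014  0.005  0.001 -0.001 -0.003]
```

View pics/scene9.png

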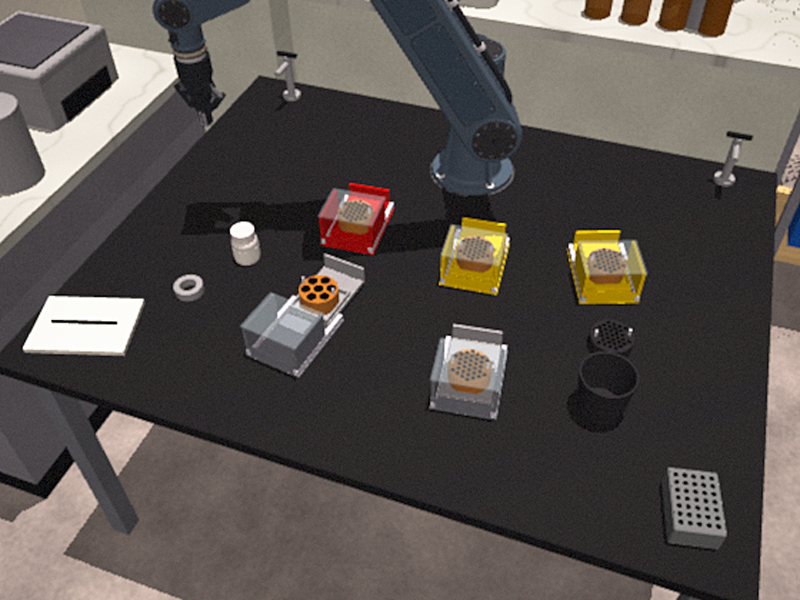

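View pics/top9.png

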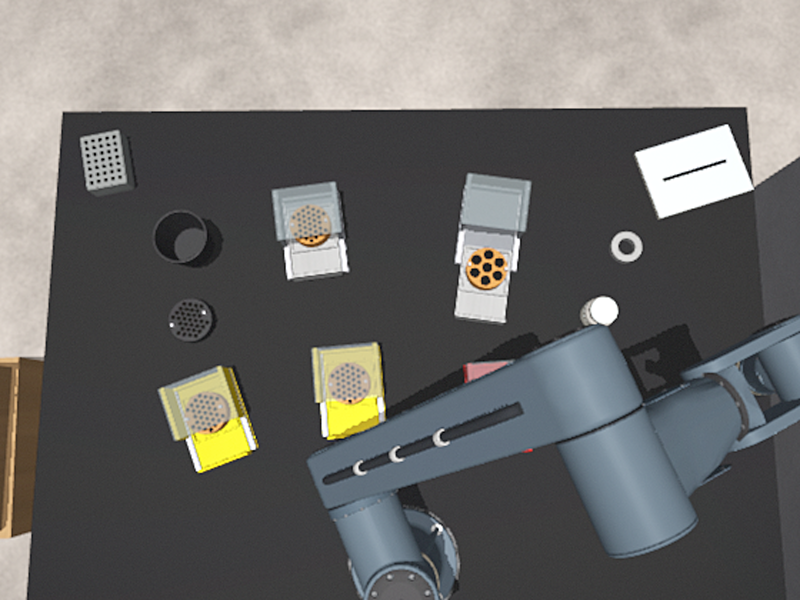

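View pics/crop9.png

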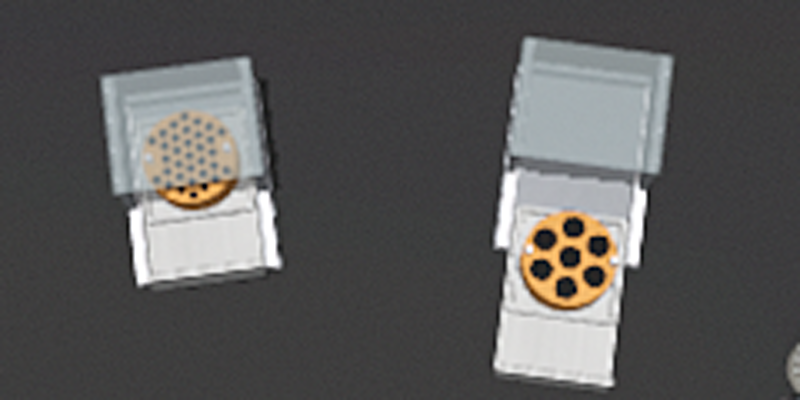

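Run:
```python
from h import *
import pickle
T=pickle.load(open("top0.pkl","rb"))
def m(x0,du,r,p,l,yaw):
    f=lambda q,z:ray(T,x0+(q[0]-du)*.3,110+q[1]*.3,z)
    e=np.array([np.cos(np.radians(yaw)),np.sin(np.radians(yaw)),0])
    R=(f(r[0],.089)+f(r[1],.089))/2;P=(f(p[0],.076)+f(p[1],.076))/2;L=(f(l[0],.054)+f(l[1],.054))/2
    print("pins",(R-P)@e,"lip outer",(R-L)@e)
m(160,0,[(100,75),(250,57)],[(147,156),(227,147)],[(139,287),(270,268)],7)
m(290,400,[(525,37),(673,55)],[(528,248),(614,259)],[(494,373),(612,387)],-7.3)
```

```text
pins 0.07379248895229704 lip outer 0.18213509281282217
pins 0.18275180717075035 lip outer 0.2904926822546729
```

```bash
python3 -c "
from station import manip
print(manip.sign_off())"
```

```text
the job is handed in; nothing more can be done
None
```

I pushed tray b (many small holes) home, then hooked tray a (seven wide holes) behind its lip and drew it to its outer stop. I handed the job in at about 15.5 s, with the arm parked clear.

**First push missed:** it passed just over lip b without moving the tray. The camera depth showed the shut fingertips about 26 mm higher than the reported TCP. I lowered by that much and the second push worked.

**Tray b:** it stopped hard at about 20 N. At the last check its pin midpoint was 73.8 mm from the hood rear, against 72.5 mm at home. An earlier view gave 72.6 mm.

**Tray a:** it stopped hard at about 22 N. Its pins were 182.8 mm from the hood rear, against 182.5 mm at the stop.

**Disagreements:**
- Measured from the outer lip edge, the trays come out about 4 mm (b) and 2.5 mm (a) further out than home and the stop. I put this down to corner-picking error, since the pins and the hard stops agree.
- Pressing on the stops tilted the tool by 2–3°. This did no harm.

**Bystanders and look-alikes:** by eye in the last pictures, the bystanders and yellow docks had not moved and both adapters sat in their trays. The red dock looked unmoved in the scene view, but the arm partly hid it from above.

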